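# Find the unlocked slot of a knife safe with a feeler gauge

## Task

Find out which slot of the white knife safe on the bread counter is unlocked: take the orange-handled feeler gauge from its stand and try its blade gently in the slots, never forcing it where it jams. Leave the gauge upright and fully home in a slot that it fits, its shoulder flat on the block, and slide the red pointer in front of that slot. Leave everything else on the counter alone.

Things in the scene. Friction and masses are not known exactly. Their poses are not given: they have to be found in the camera images.
- safe: knife safe: fixed white plastic block, 120 (x) x 190 (y) x 75 mm tall; origin at the centre of its underside, x points away from its front (the pointer side), y to the left seen from the front. In its top are three slots, each 60 mm long along x, centred on x = 0, at y = -50 (right), 0 (middle), +50 mm (left). One slot is unlocked, now and then two; which changes every time
- slot_right (a point): mouth centre of the right slot (safe's -y side), on the block's top face, 75 mm above the table; axes as the safe's. Every slot's mouth is 12 mm wide (y), narrowing over 8 mm of depth to 7 mm; 63 mm deep. Black dust lips 9 mm down hide the inside and give no resistance
- slot_middle (a point): mouth centre of the middle slot, likewise. In a locked slot a hidden shutter, narrows or shuts the slot 20 mm down: the gauge's blade jams there with its shoulder 28 to 30 mm above the block, giving about 1 mm for every 4 N. In an unlocked slot it slides home until the shoulder meets the block
- slot_left (a point): mouth centre of the slot at the safe's +y side, likewise
- pointer (a joint): red pointer that slides on a rail along the safe's front; its value is the pointer's y in the safe's frame in m: -0.05, 0 and 0.05 stand before the right, middle and left slot; range -0.088 to 0.088; it starts beyond the left slot, moves with about 1.5 N and stays where it is left
- pointer_tab (a point): centre of the upper part of the pointer's upright red tab, 70 mm above the table and 82 mm in front of the safe's centre; the tab is 14 x 14 mm, free from 40 to 90 mm above the table; axes as the safe's
- gauge_grip (a point): centre of the orange handle of the feeler gauge (loose, about 120 g): handle 36 (x) x 24 (y) x 60 mm tall (z); below it a steel blade 30 mm wide (x), 5 mm thick (y), 50 mm long: its tip is 80 mm below this point. The handle's flat underside, 30 mm below this point, is the shoulder. Home in the safe, this point is 105 mm above the table; in its stand 100 mm
- stand: fixed blue stand, 90 (x) x 80 (y) x 70 mm tall, origin at the centre of its underside, its axes parallel to the gauge's at the start; the gauge stands upright in its pocket (37 mm along x, 11 mm along y), shoulder resting on its top; lifting the gauge 60 mm clears it
- jam: bystander, loose: jam jar, amber with red lid, 66 mm across, 90 mm tall; origin at the centre of its underside
- cleaner: bystander, loose: white cleaner bottle with blue cap, 60 mm across, 170 mm tall; origin at the centre of its underside
- roll: bystander, loose: round brown bread roll, 84 mm across, 45 mm tall; origin at the centre of its underside
- loaf: bystander, loose: long brown loaf, 232 x 52 mm, 52 mm tall, length along its x; origin at the centre of its underside
- eggs: bystander, loose: cardboard egg box with yellow label, 100 x 150 mm, 65 mm tall; origin at the centre of its underside
- mug: bystander, loose: blue mug, 76 mm across, 85 mm tall, handle on its +y side; origin at the centre of its underside
- crumb_brush: bystander, loose: hand brush lying along its x axis, under 50 mm tall; origin at the centre of its underside
Not all that is in view belongs to the job. What is meant by the part that bears gauge_grip is not green or turquoise, and is the larger of those in its own colour.

How it is judged (in metres and radians):
On the way, in this order (a step that is already met when the one before it is completed fails the run):
1. the gauge has been lifted out of its stand (height (world z) of gauge_grip above 0.145 m), for 0.1 s.
2. the gauge stands fully home in a slot of the safe (((y of gauge_grip in the frame of safe between -0.058 and -0.042 m and x of gauge_grip in the frame of safe between -0.03 and 0.03 m and z of gauge_grip in the frame of safe between 0.101 and 0.109 m and angle between gauge_grip's own z axis and vertical below 0.1 rad) or (y of gauge_grip in the frame of safe between -0.008 and 0.008 m and x of gauge_grip in the frame of safe between -0.03 and 0.03 m and z of gauge_grip in the frame of safe between 0.101 and 0.109 m and angle between gauge_grip's own z axis and vertical below 0.1 rad) or (y of gauge_grip in the frame of safe between 0.042 and 0.058 m and x of gauge_grip in the frame of safe between -0.03 and 0.03 m and z of gauge_grip in the frame of safe between 0.101 and 0.109 m and angle between gauge_grip's own z axis and vertical below 0.1 rad))), for 0.2 s.
At the end, for the whole second after the job is handed in: The gauge stands released and at rest, fully home in one slot of the safe (shoulder within 4 mm of the block's top, tilt under 0.1 rad) and the pointer stands within 12 mm of that same slot's centre line (((y of gauge_grip in the frame of safe between -0.058 and -0.042 m and x of gauge_grip in the frame of safe between -0.03 and 0.03 m and z of gauge_grip in the frame of safe between 0.101 and 0.109 m and angle between gauge_grip's own z axis and vertical below 0.1 rad and value of joint pointer between -0.062 and -0.038 m) or (y of gauge_grip in the frame of safe between -0.008 and 0.008 m and x of gauge_grip in the frame of safe between -0.03 and 0.03 m and z of gauge_grip in the frame of safe between 0.101 and 0.109 m and angle between gauge_grip's own z axis and vertical below 0.1 rad and value of joint pointer between -0.012 and 0.012 m) or (y of gauge_grip in the frame of safe between 0.042 and 0.058 m and x of gauge_grip in the frame of safe between -0.03 and 0.03 m and z of gauge_grip in the frame of safe between 0.101 and 0.109 m and angle between gauge_grip's own z axis and vertical below 0.1 rad and value of joint pointer between 0.038 and 0.062 m)) and linear speed of gauge below 0.02 m/s and velocity of joint pointer between -0.01 and 0.01 m/s); the robot touches nothing.
It fails at once if the gauge was forced where it jams: more than 30 N between gauge and safe while its shoulder was 7 to 40 mm above the block (contact force between gauge and safe above 30 N and z of gauge_grip in the frame of safe between 0.112 and 0.145 m).
It fails at once if the gauge was rammed: more than 60 N between gauge and safe (contact force between gauge and safe above 60 N).
It fails at once if a bystander was moved by more than 30 mm (distance of any of jam, cleaner, roll, loaf, eggs, mug, crumb_brush from where it was at the start of the episode above 0.03 m).
It also fails if it takes over 64 s, if anything falls off the work surface, if the arm or the gripper's body presses on something with over 40 N, if the wrist force passes 120 N, or if a joint passes its speed limit or range.

## Robot

A 7-joint arm with a two-finger parallel gripper is mounted at the origin on the work surface. World frame = base frame: x ahead of the robot, y to its left, z up, the work surface at z = 0. Lengths are in m, angles in degrees, forces in N, time in s.
With the tool pointing down it reaches from about 0.4 to 0.925 m from the base axis. Payload 4.1 kg.
Tool frame: the origin (TCP) lies on the centre line of the jaws, within the pads' length; the fingertips stand 14 mm ahead of it and the grasp point (between the pads) lies 5 mm behind it; z points along the fingers, y is the direction in which the jaws open and shut (so a half turn about z gives the same grasp; the last joint's range is limited). The gripper opens to 85 mm and grips with 20 to 120 N. Pads are 22 mm wide; open, the fingers measure 114 mm over their backs; the gripper's body (76 mm by 85 mm) begins 54 mm behind the grasp point. The pads swing forward as they close: fully open they stand 13 mm farther back than shut.
Start: joints at [68.354, 22.827, 2.584, 88.041, -1.071, 69.15, -2.905], TCP at [0.179, -0.625, 0.245] pointing down, gripper open.
Joint ranges: [-161.44, 161.44], [-28.35, 127.94], [-78.24, 83.42], [0, 140.83], [-78.03, 258.03], [13.02, 114.36], [-168.23, 168.23]. Speed limits (degrees/s): [147.25, 147.25, 180, 180, 180, 180, 180].

## Interface

Orientations are given as a 3x3 rotation matrix whose columns are the frame's x, y, z axes.
In Python, from bench import r gives the robot as it stands.
- The arm moves only by the tool jog_arm, never from a script. Its argument "moves" is a list of rows, each a list of 6 numbers: the shift along the tool's x, y, z in units of 40 mm (1.0 is 40 mm), then the turn, a rotation vector about the tool's x, y, z in units of 10 degrees (1.0 is 10 degrees). A call has 1 to 12 rows; each row is the pose to reach, as a shift and turn from the pose commanded when the call began, along the tool's axes at that moment; what a row does not reach only later rows make up. A row lasts 1/8 s, in which the tool goes at most 62.5 mm and 10.7 degrees, less where a joint would pass 70% of its speed; a pose out of reach is approached as far as the arm can. A call with a gripper value outside its range is refused whole. "jaw" is the finger opening in mm, from 0 to 85.4, set as the call begins (left out, the last holds). The fingers move at their own pace and stop on an object; "force" is the grip in N (left out, the last holds). Time passes only in rows, so rows that repeat a pose let the fingers close. It gives the time, the measured TCP pose, the force and the opening at its end, in the units of the state.
- r.get_state(): the state, without advancing time (a new reading comes with each control period).
- r.read_camera(name): name is "scene" or "top"; returns the picture (480x640x3 uint8, blue, green, red); there is no depth.
- r.calibration(name): a dict with "K" (3x3 intrinsics, pixels), "D" ([k1, k2, p1, p2, k3] as OpenCV has them; the pictures are not rectified), "view" (4x4, takes a point from world to camera coordinates). Camera axes: x right, y down, z forward; pixel columns grow to the right and rows downward; lengths in m; the calibration is good to about 2 mm. A picture is of the moment at which its call begins. calibration takes no time and is no camera call.
- r.hand_in(): hands the job in, once; it reports no verdict.
Trained networks look in the newest picture that a camera, given by its name, has taken for a name from the list of things; names that differ only in an ending like _2 or _b are one class to them, and where a whole thing is asked for, a point or a joint stands for the part that bears it (a point fixed in the world has none). Each returns a list of dicts, best first, with "p" (0 to 1); they miss things now and then, are a little off and sometimes report something else, mostly with a low value. They report only what shows in the picture. A call takes as long as a camera call. They do not tell look-alikes from the thing itself.
- r.search_frame(camera, thing): "at" ([x, y, z] in m, in the coordinates of the camera as it stood for that picture, good to about 4 mm: the middle of the surface that is visible of it).
The state is a dict: "t": time; "joints": joint angles; "joint_velocities": joint speeds; "joint_torque": joint torques, N m; "position": TCP position; "ee_rot": TCP orientation; "wrist_force": force on the tool from outside, world axes, zero at the start; "wrist_torque": the same for the moment, N m; "finger_gap": finger opening in m.
Only numpy, scipy, OpenCV 4.12 (cv2) and the standard library are available. Lean on these libraries where they do the work, as an engineer would, in place of code of your own. Each camera call takes 0.05 s, during which the arm holds its last target.

## Working session

There is one attempt and no reset: what is moved stays moved. The work goes in short steps, Python scripts to look and compute and a tool call to move; the robot and the scene stay as the last step left them, time stands still between calls to the robot, and variables do not carry over. Pictures are saved under pics/ and viewed, and the job is handed in when it is done.

Besides the shell and the picture viewer there is one more tool, called after "Emit:" by a JSON object that holds its "method" and its "body", one argument or row to a line. jog_arm: Moves the arm, as the interface text tells. Its arguments: {"type":"object","properties":{"moves":{"type":"array"},"jaw":{"type":"number"},"force":{"type":"number"}},"required":["moves"]}

```bash
mkdir -p pics; ls; python3 - <<'E'
from bench import r
import cv2
s=r.get_state()
for k in s: print(k,s[k])
for c in ("scene","top"):
    im=r.read_camera(c); cv2.imwrite(f"pics/{c}0.png",im)
    k=r.calibration(c); print(c,k)
E
```

```text
pics
t 0.0
joints [68.35384176 22.87067113  2.57954916 88.1141386  -1.07097363 69.151086
 -2.9064871 ]
joint_velocities [-0.00640579  0.04968589  0.03141951 -0.00583397 -0.02823501 -0.1464538
 -0.00491936]
joint_torque [ 1.03270264e-03 -4.75115561e+01  1.36520304e+00 -2.54221809e+01
  1.15869098e-02  9.40004509e-03  3.88606864e-06]
position [ 0.17873765 -0.62430467  0.24427756]
ee_rot [[ 9.61360139e-01  2.75293006e-01 -6.67026534e-04]
 [ 2.75293780e-01 -9.61358401e-01  1.83306850e-03]
 [-1.36620626e-04 -1.94586724e-03 -9.99998097e-01]]
wrist_force [ 0.09714823 -0.62122957  0.37310527]
wrist_torque [ 0.00587182 -0.00049919  0.00246811]
finger_gap 0.08509484889754398
scene {'K': array([[589.70285085,   0.        , 320.52336509],
       [  0.        , 589.70285085, 244.10603513],
       [  0.        ,   0.        ,   1.        ]]), 'D': array([-0.19449996,  0.        ,  0.        ,  0.        ,  0.        ]), 'view': array([[ 0.74647119,  0.66526256, -0.01436985, -0.40803852],
       [ 0.36252123, -0.42469351, -0.82958651, -0.11991166],
       [-0.55799563,  0.61405306, -0.55819327,  1.6412341 ],
       [ 0.        ,  0.        ,  0.        ,  1.        ]])}
top {'K': array([[458.72422234,   0.        , 325.22974295],
       [  0.        , 458.72422234, 234.13586122],
       [  0.        ,   0.        ,   1.        ]]), 'D': array([-0.09608238,  0.        ,  0.        ,  0.        ,  0.        ]), 'view': array([[ 0.00748353, -0.99990431, -0.01163495,  0.00547299],
       [-0.98296269, -0.00521883, -0.18373111,  0.60652386],
       [ 0.1836528 ,  0.01281168, -0.98290768,  1.07957645],
       [ 0.        ,  0.        ,  0.        ,  1.        ]])}
```

View pics/scene0.png

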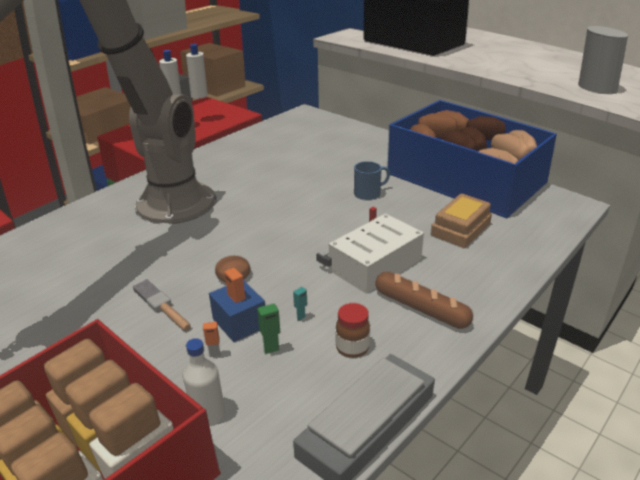

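View pics/top0.png

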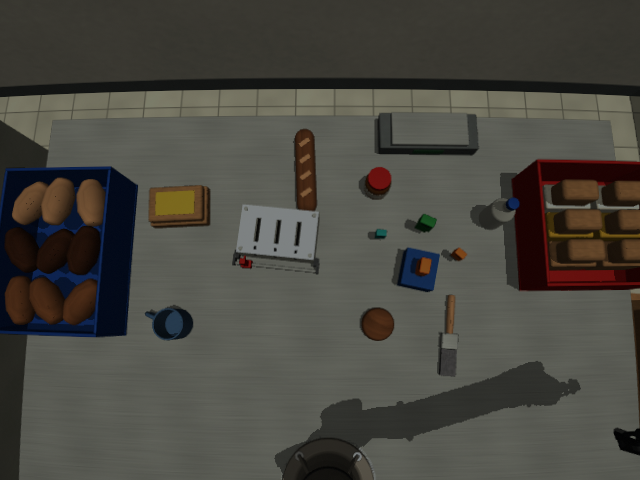

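```bash
cat > h.py <<'E'
import numpy as np, cv2
from bench import r
C={c:r.calibration(c) for c in("scene","top")}
def proj(c,P):
    k=C[c];V=k["view"];rv=cv2.Rodrigues(V[:3,:3])[0]
    return cv2.projectPoints(np.asarray(P,float).reshape(-1,3),rv,V[:3,3],k["K"],k["D"])[0].reshape(-1,2)
def ray(c,px):
    k=C[c];V=k["view"];R=V[:3,:3]
    u=cv2.undistortPoints(np.asarray(px,float).reshape(-1,1,2),k["K"],k["D"]).reshape(-1,2)
    d=np.c_[u,np.ones(len(u))]@R
    return -R.T@V[:3,3],d
def onz(c,px,z):
    o,d=ray(c,px); return o+d*((z-o[2])/d[:,2])[:,None]
def w(c,p):
    V=C[c]["view"];return V[:3,:3].T@(np.asarray(p)-V[:3,3])
E
python3 - <<'E'
from h import *
np.set_printoptions(precision=4,suppress=True)
for c in("scene","top"):
  for n in("safe","gauge_grip","stand","pointer_tab","pointer","jam","cleaner","roll","loaf","eggs","mug","crumb_brush"):
    for d in r.search_frame(c,n): print(c,n,round(d["p"],2),w(c,d["at"]),proj(c,w(c,d["at"]))[0].round())
E
```

```text
scene safe 0.69 [0.6233 0.0934 0.0729] [374. 247.]
scene safe 0.18 [0.7935 0.0362 0.0376] [422. 303.]
scene gauge_grip 0.93 [ 0.5335 -0.2266  0.1105] [237. 284.]
scene gauge_grip 0.9 [ 0.6372 -0.2426  0.0747] [270. 326.]
scene gauge_grip 0.79 [ 0.5605 -0.3215  0.0538] [212. 337.]
scene gauge_grip 0.62 [ 0.6087 -0.1286  0.0539] [301. 299.]
scene gauge_grip 0.23 [ 0.3947 -0.1263  0.0375] [233. 264.]
scene stand 0.71 [ 0.5429 -0.2453  0.058 ] [236. 312.]
scene jam 0.16 [0.7925 0.0386 0.0386] [422. 302.]
scene roll 0.73 [ 0.3946 -0.1277  0.0371] [232. 265.]
scene loaf 0.64 [0.793  0.0379 0.0375] [422. 303.]
scene eggs 0.87 [0.6942 0.347  0.0546] [459. 219.]
scene mug 0.69 [0.3989 0.3629 0.0534] [368. 181.]
scene crumb_brush 0.79 [ 0.3504 -0.3066  0.0144] [158. 302.]
top safe 0.7 [0.5925 0.1289 0.0733] [276. 238.]
top gauge_grip 0.68 [ 0.6039 -0.1221  0.0775] [379. 234.]
top gauge_grip 0.65 [ 0.5189 -0.2196  0.1273] [424. 266.]
top gauge_grip 0.62 [ 0.6246 -0.2339  0.1126] [428. 223.]
top stand 0.82 [ 0.5093 -0.2077  0.0687] [415. 273.]
top pointer_tab 0.47 [0.5334 0.1986 0.058 ] [248. 263.]
top pointer 0.6 [0.5344 0.2062 0.0594] [245. 262.]
top jam 0.69 [ 0.7311 -0.1175  0.0904] [377. 182.]
top cleaner 0.8 [ 0.6475 -0.4069  0.1097] [498. 214.]
top roll 0.58 [ 0.3884 -0.1179  0.0425] [377. 324.]
top loaf 0.89 [0.7791 0.0603 0.0471] [306. 169.]
top eggs 0.62 [0.6709 0.3824 0.0659] [177. 207.]
top mug 0.87 [0.3851 0.3938 0.0379] [169. 323.]
top crumb_brush 0.96 [ 0.33   -0.2981  0.0165] [449. 348.]
```

Candidates for the gauge (scene pixels): large orange in the blue stand (237,284), small orange (212,337), green (270,326) and turquoise (301,299). By the description it is the large orange one in the stand; I'll check it in a close crop.

```bash
python3 - <<'E'
import cv2
a=cv2.imread("pics/top0.png");b=cv2.imread("pics/scene0.png")
cv2.imwrite("pics/c1.png",cv2.resize(a[235:305,385:475],None,fx=8,fy=8,interpolation=cv2.INTER_CUBIC))
cv2.imwrite("pics/c2.png",cv2.resize(a[195:280,225:330],None,fx=7,fy=7,interpolation=cv2.INTER_CUBIC))
cv2.imwrite("pics/c3.png",cv2.resize(b[255:365,190:310],None,fx=5,fy=5,interpolation=cv2.INTER_CUBIC))
E
```

```text
(no output)
```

View pics/c1.png

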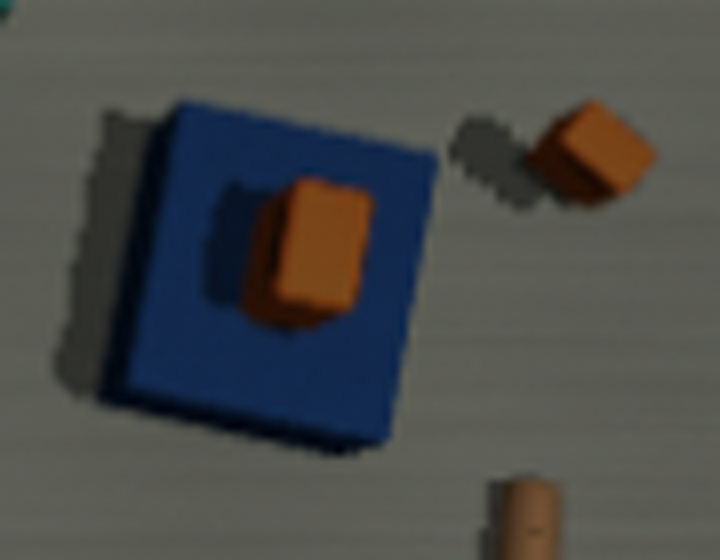

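View pics/c2.png

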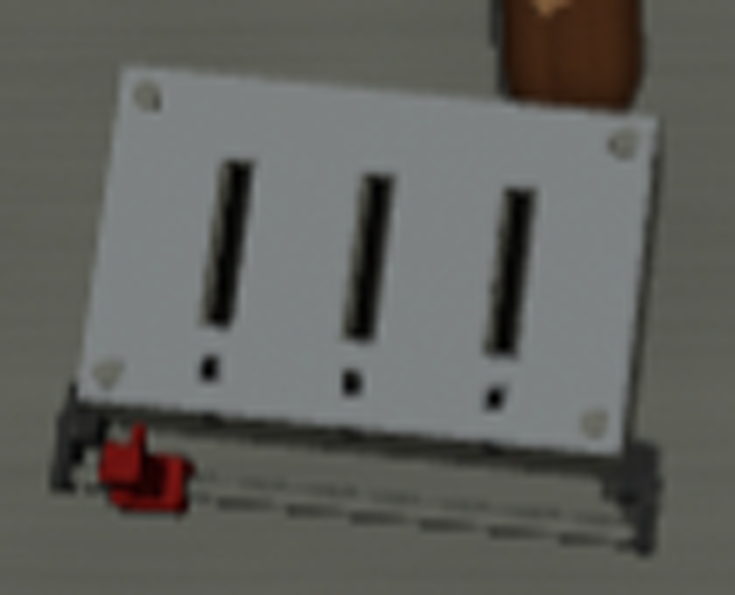

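View pics/c3.png

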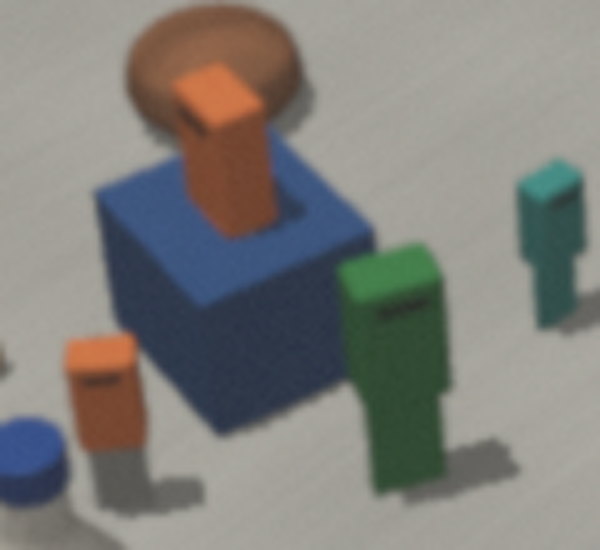

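```bash
python3 - <<'E'
import cv2
b=cv2.imread("pics/scene0.png")
cv2.imwrite("pics/c4.png",cv2.resize(b[200:295,310:435],None,fx=6,fy=6,interpolation=cv2.INTER_CUBIC))
E
```

```text
(no output)
```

View pics/c4.png

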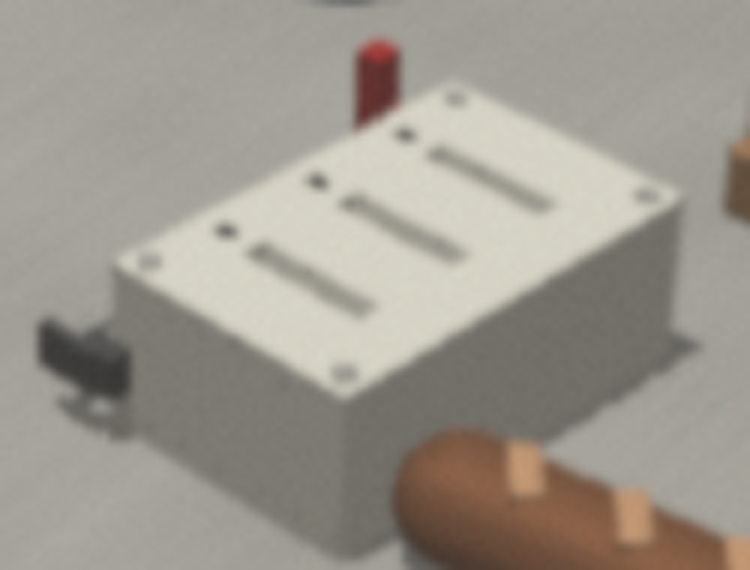

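```bash
python3 - <<'E'
from h import *
np.set_printoptions(precision=4,suppress=True)
def m(pts,s,ox,oy): return (np.array(pts)+.5)/s-.5+[ox,oy]
st=onz("top",m([(182,102),(437,155),(387,442),(127,390)],8,385,235),.07)
ga=onz("top",m([(303,178),(372,190),(352,313),(277,300)],8,385,235),.13)
sa=onz("top",m([(122,67),(658,118),(627,453),(80,400)],7,225,195),.075)
sl=onz("top",m([(228,244),(369,258),(511,272)],7,225,195),.075)
for n,p in(("stand",st),("gauge",ga),("safe",sa)):
    x=(p[0]+p[1]-p[2]-p[3])/2; y=(p[0]+p[3]-p[1]-p[2])/2
    print(n,p.mean(0),"len",np.hypot(*x[:2]),np.hypot(*y[:2]),"yaw",np.degrees(np.arctan2(x[1],x[0])),np.degrees(np.arctan2(-y[0],y[1])))
print(sl)
s=onz("scene",m([(97,190),(203,303),(375,232)],5,190,255),.07);print("scene stand",s,(s[0]+s[2])/2)
g=onz("scene",m([(175,92),(222,65),(264,100),(214,130)],5,190,255),.13);print("scene gauge",g,g.mean(0))
E
```

```text
stand [ 0.5207 -0.2206  0.07  ] len 0.08923651218981386 0.07940363549894354 yaw -11.872516019292023 -11.399396730034692
gauge [ 0.5216 -0.2213  0.13  ] len 0.036098251371516676 0.02093208206939475 yaw -12.277915887370217 -9.708956880494563
safe [0.6092 0.1258 0.075 ] len 0.11924369823397159 0.1910599015557669 yaw -4.631765737322859 -5.2608617068603944
[[0.6138 0.1759 0.075 ]
 [0.6091 0.1263 0.075 ]
 [0.6044 0.0766 0.075 ]]
scene stand [[ 0.4684 -0.251   0.07  ]
 [ 0.5542 -0.2686  0.07  ]
 [ 0.5733 -0.1948  0.07  ]] [ 0.5209 -0.2229  0.07  ]
scene gauge [[ 0.5083 -0.2348  0.13  ]
 [ 0.5089 -0.2108  0.13  ]
 [ 0.5387 -0.2153  0.13  ]
 [ 0.5383 -0.2409  0.13  ]] [ 0.5235 -0.2254  0.13  ]
```

```bash
cat >> h.py <<'E'
from scipy.spatial.transform import Rotation as Ro
np.set_printoptions(precision=4,suppress=True)
def goal(p,yaw):
    "tool-down TCP at p with tool x at yaw(deg) -> units row"
    s=r.get_state();R=np.array(s["ee_rot"]);c,q=np.cos(np.radians(yaw)),np.sin(np.radians(yaw))
    G=np.array([[c,q,0],[q,-c,0],[0,0,-1]])
    d=R.T@(np.array(p)-s["position"])/.04
    w_=Ro.from_matrix(R.T@G).as_rotvec(degrees=True)/10
    print("row",np.r_[d,w_].round(3))
def st():
    s=r.get_state();print(s["t"],s["position"],"F",s["wrist_force"],"gap",s["finger_gap"],"yaw",np.degrees(np.arctan2(s["ee_rot"][1][0],s["ee_rot"][0][0])),"z",np.array(s["ee_rot"])[:,2])
E
python3 - <<'E'
from h import *
def m(pts,s,ox,oy): return (np.array(pts)+.5)/s-.5+[ox,oy]
p=onz("scene",m([(453,78),(115,265),(345,400),(683,195)],6,310,200),.075);print(p,p.mean(0))
e=(p[0]-p[1]+p[3]-p[2])/2;print(np.hypot(*e[:2]),np.degrees(np.arctan2(-e[0],e[1])))
# tab top in scene ~ (379,45) z .09
print("tab",onz("scene",m([(379,48)],6,310,200),.09), onz("top",m([(121,462)],7,225,195),.09))
goal([.521,-.2215,.22],-11.8)
E
```

```text
[[0.5564 0.2263 0.075 ]
 [0.5414 0.0352 0.075 ]
 [0.6591 0.0235 0.075 ]
 [0.676  0.2136 0.075 ]] [0.6082 0.1246 0.075 ]
0.19129814258268008 -4.777045738404629
tab [[0.5342 0.2052 0.09  ]] [[0.5349 0.2076 0.09  ]]
row [10.997 -7.342  0.633  0.001 -0.     2.778]
```

Emit:
{"method": "jog_arm", "body": {
  "moves": [
    [1.2,-0.8,0,0,0,0.5],
    [2.4,-1.6,0,0,0,1.0],
    [3.6,-2.4,0.1,0,0,1.5],
    [4.8,-3.2,0.2,0,0,2.0],
    [6.0,-4.0,0.3,0,0,2.5],
    [7.2,-4.8,0.4,0,0,2.78],
    [8.4,-5.6,0.5,0,0,2.78],
    [9.6,-6.4,0.6,0,0,2.78],
    [11.0,-7.34,0.63,0,0,2.78],
    [11.0,-7.34,0.63,0,0,2.78],
    [11.0,-7.34,0.63,0,0,2.78],
    [11.0,-7.34,0.63,0,0,2.78]
  ],
  "jaw": 60
}}

```text
t: 2.8
position: [0.5199, -0.2236, 0.2201]
ee_rot: [[0.978, -0.208, -0.001], [-0.208, -0.978, -0.001], [-0.0, 0.001, -1.0]]
wrist_force: [-1.1, -0.2, -0.0]
finger_gap: 0.06
```

```bash
python3 - <<'E'
from h import *
st(); goal([.521,-.2215,.102],-11.8)
a=r.read_camera("top");b=r.read_camera("scene")
cv2.imwrite("pics/m1.png",np.hstack([cv2.resize(a[205:325,365:485],(400,400)),cv2.resize(b[225:345,180:300],(400,400))]))
E
```

```text
2.8 [ 0.5199 -0.2236  0.2201] F [-1.1257 -0.2288 -0.0268] gap 0.060021087684777374 yaw -12.013034269111218 z [-0.0006 -0.0011 -1.    ]
row [ 0.017 -0.061  2.953  0.007  0.002 -0.021]
```

View pics/m1.png

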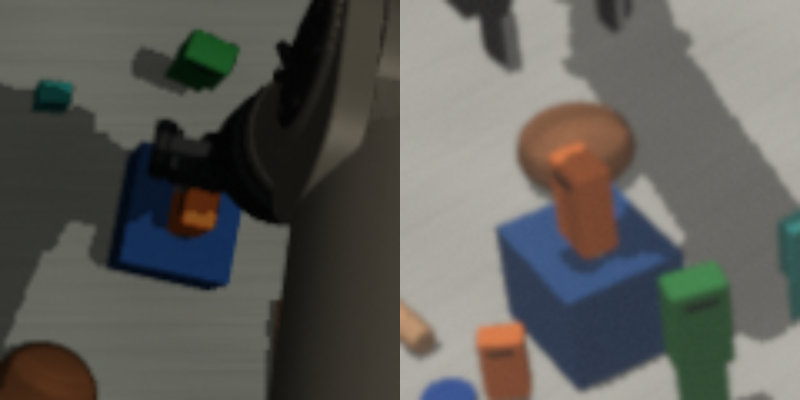

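The picture shows the open fingers above the orange gauge (scene crop fingers at ~(500,50) and (615,15), gauge at (585,200)); the stand is undisturbed. Descending.

Emit:
{"method": "jog_arm", "body": {
  "moves": [
    [0,-0.05,0.8,0,0,0],
    [0,-0.05,1.6,0,0,0],
    [0,-0.05,2.3,0,0,0],
    [0,-0.05,2.7,0,0,0],
    [0,-0.05,2.95,0,0,0],
    [0,-0.05,2.95,0,0,0],
    [0,-0.05,2.95,0,0,0]
  ]
}}

```text
t: 3.78
position: [0.5223, -0.2199, 0.1031]
ee_rot: [[0.979, -0.205, 0.002], [-0.205, -0.979, -0.001], [0.002, 0.0, -1.0]]
wrist_force: [-0.3, -0.4, -0.0]
finger_gap: 0.0597
```

Emit:
{"method": "jog_arm", "body": {
  "moves": [
    [0,0,0,0,0,0],
    [0,0,0,0,0,0],
    [0,0,0,0,0,0],
    [0,0,0,0,0,0],
    [0,0,0,0,0,0],
    [0,0,0,0,0,0]
  ],
  "jaw": 10,
  "force": 50
}}

```text
t: 4.53
position: [0.522, -0.2198, 0.1028]
ee_rot: [[0.979, -0.205, 0.001], [-0.205, -0.979, -0.001], [0.001, 0.0, -1.0]]
wrist_force: [-0.7, 0.5, 5.0]
finger_gap: 0.0236
```

```bash
python3 - <<'E'
from h import *
st()
a=r.read_camera("top");b=r.read_camera("scene")
cv2.imwrite("pics/m2.png",np.hstack([cv2.resize(a[205:325,365:485],(400,400)),cv2.resize(b[225:345,180:300],(400,400))]))
E
```

```text
4.525 [ 0.522  -0.2198  0.1028] F [-0.7346  0.4582  4.9881] gap 0.023593632801252946 yaw -11.824828511026645 z [ 0.0011 -0.0005 -1.    ]
```

View pics/m2.png

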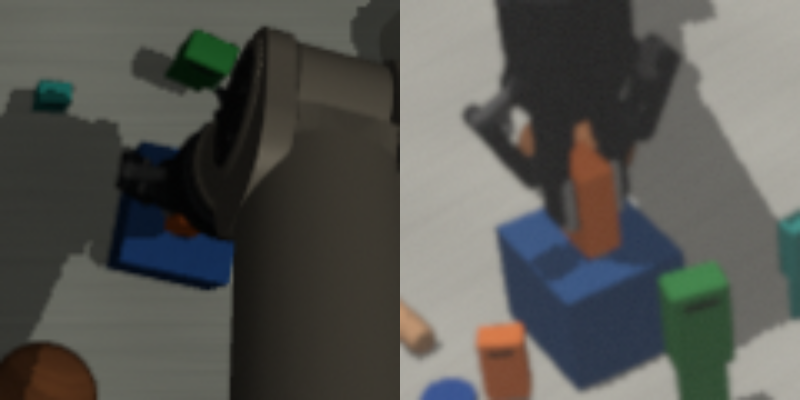

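Gripped (gap 23.6 mm, handle squarely between the pads). Lifting.

Emit:
{"method": "jog_arm", "body": {
  "moves": [
    [0,0,-0.4,0,0,0],
    [0,0,-0.9,0,0,0],
    [0,0,-1.5,0,0,0],
    [0,0,-2.2,0,0,0],
    [0,0,-2.8,0,0,0],
    [0,0,-2.8,0,0,0],
    [0,0,-2.8,0,0,0]
  ]
}}

```text
t: 5.5
position: [0.5207, -0.2193, 0.2131]
ee_rot: [[0.979, -0.205, -0.002], [-0.205, -0.979, 0.001], [-0.002, -0.0, -1.0]]
wrist_force: [-0.9, -0.4, -1.5]
finger_gap: 0.0236
```

```bash
python3 - <<'E'
from h import *
st(); goal([.6087,.1252,.205],-4.9)
E
```

```text
5.5 [ 0.5207 -0.2193  0.2131] F [-0.9034 -0.3971 -1.4745] gap 0.023633822467013982 yaw -11.819487124023707 z [-0.0018  0.0005 -1.    ]
row [ 0.39  -8.881  0.203 -0.002  0.011 -0.692]
```

Emit:
{"method": "jog_arm", "body": {
  "moves": [
    [0.05,-0.8,0.05,0,0,0],
    [0.1,-2.0,0.1,0,0,-0.2],
    [0.2,-3.4,0.15,0,0,-0.4],
    [0.3,-4.8,0.2,0,0,-0.6],
    [0.35,-6.2,0.2,0,0,-0.69],
    [0.39,-7.5,0.2,0,0,-0.69],
    [0.39,-8.5,0.2,0,0,-0.69],
    [0.39,-8.88,0.2,0,0,-0.69],
    [0.39,-8.88,0.2,0,0,-0.69],
    [0.39,-8.88,0.2,0,0,-0.69],
    [0.39,-8.88,0.2,0,0,-0.69]
  ]
}}

```text
t: 6.88
position: [0.6096, 0.1224, 0.2059]
ee_rot: [[0.996, -0.089, -0.0], [-0.089, -0.996, -0.001], [-0.0, 0.001, -1.0]]
wrist_force: [-0.5, 0.3, -0.9]
finger_gap: 0.0236
```

```bash
python3 - <<'E'
from h import *
st(); goal([.6087,.1252,.165],-4.9)
a=r.read_camera("top");b=r.read_camera("scene")
cv2.imwrite("pics/m3.png",np.hstack([cv2.resize(a[185:285,225:325],(400,400)),cv2.resize(b[160:290,310:440],(400,400))]))
E
```

```text
6.875 [0.6096 0.1224 0.2059] F [-0.55    0.337  -0.8645] gap 0.023622817856566607 yaw -5.103108932511308 z [-0.0003 -0.0014 -1.    ]
row [-0.028 -0.069  1.023  0.008  0.001 -0.02 ]
```

View pics/m3.png

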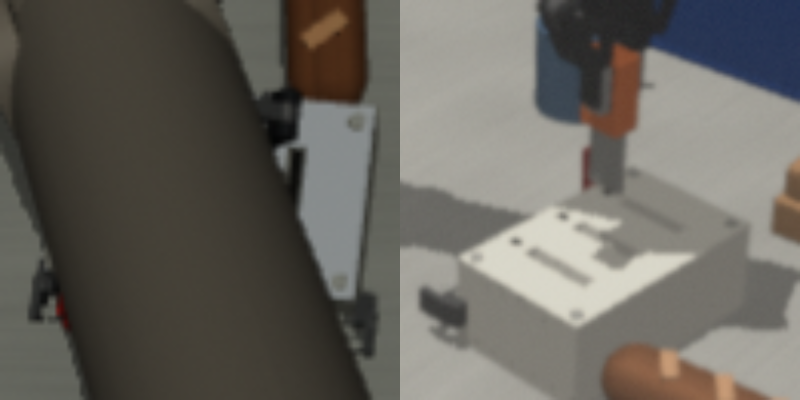

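The picture shows the blade tip at (613,192) of the right half, hanging over the middle slot (~(600,240)); the top view is hidden by the arm.

Emit:
{"method": "jog_arm", "body": {
  "moves": [
    [-0.02,-0.07,0.3,0,0,0],
    [-0.02,-0.07,0.6,0,0,0],
    [-0.02,-0.07,0.92,0,0,0],
    [-0.02,-0.07,0.92,0,0,0],
    [-0.02,-0.07,0.92,0,0,0]
  ]
}}

```text
t: 7.6
position: [0.6092, 0.1278, 0.1693]
ee_rot: [[0.996, -0.086, 0.0], [-0.086, -0.996, -0.0], [0.0, 0.0, -1.0]]
wrist_force: [-1.3, -0.4, -0.6]
finger_gap: 0.0237
```

```bash
python3 - <<'E'
from h import *
st(); goal([.6087,.1252,.165],-4.9)
b=r.read_camera("scene")
s=r.get_state();p=s["position"];R=s["ee_rot"]
g=p-np.array([0,0,.0028])
big=cv2.resize(b[200:290,330:430],None,fx=7,fy=7,interpolation=cv2.INTER_CUBIC)
def dr(P,col):
    q=proj("scene",P); q=((q-[330,200]+.5)*7-.5).astype(int)
    cv2.polylines(big,[q.reshape(-1,1,2)],True,col,1)
a=np.radians(-4.9);X=np.array([np.cos(a),np.sin(a),0]);Y=np.array([-np.sin(a),np.cos(a),0])
dr([g+i*X*.015+np.array([0,0,z]) +j*Y*.0025 for i,j,z in((1,-1,-.08),(-1,-1,-.08),(-1,-1,-.03),(1,-1,-.03))],(0,0,255))
O=np.array([.6087,.1252,.075])
for k in(-1,0,1): dr([O+k*.05*Y+i*X*.03+j*Y*.006 for i,j in((1,-1),(-1,-1),(-1,1),(1,1))],(0,255,0))
cv2.imwrite("pics/m4.png",big)
E
```

```text
7.6 [0.6092 0.1278 0.1693] F [-1.2544 -0.3604 -0.5927] gap 0.023700459067509578 yaw -4.920626706798332 z [ 0.0002 -0.     -1.    ]
row [-0.006  0.066  0.107  0.    -0.001 -0.002]
```

View pics/m4.png

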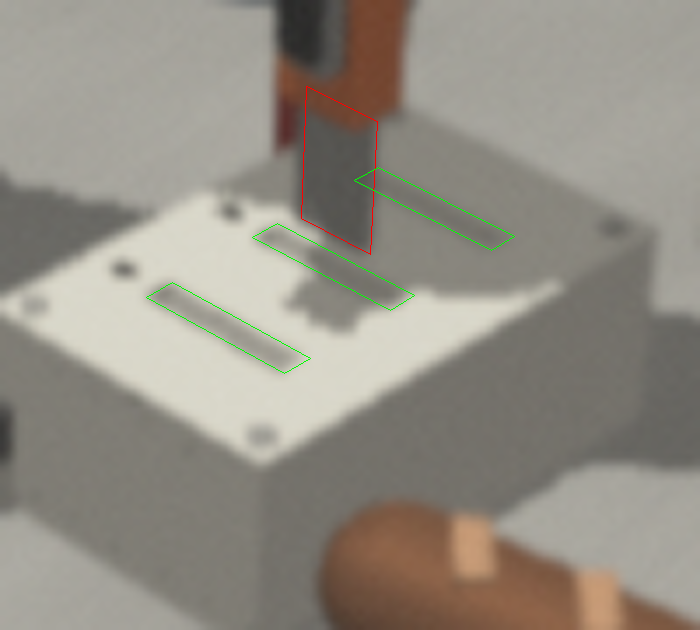

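Slot outlines (green) and the predicted blade (red, tip edge (300,218)–(370,252)) match the picture within ~1 mm. Letting it settle while correcting y.

Emit:
{"method": "jog_arm", "body": {
  "moves": [
    [0,0,0,0,0,0],
    [0,0,0,0,0,0]
  ]
}}

```text
t: 7.9
position: [0.6092, 0.1278, 0.1696]
ee_rot: [[0.996, -0.086, 0.001], [-0.086, -0.996, -0.0], [0.001, -0.0, -1.0]]
wrist_force: [-0.1, -0.1, -1.5]
finger_gap: 0.0235
```

Emit:
{"method": "jog_arm", "body": {
  "moves": [
    [0,0.05,0,0,0,0],
    [0,0.05,0,0,0,0],
    [0,0.05,0,0,0,0]
  ]
}}

```text
t: 8.28
position: [0.6088, 0.1257, 0.1693]
ee_rot: [[0.996, -0.086, 0.0], [-0.086, -0.996, -0.0], [0.0, 0.0, -1.0]]
wrist_force: [0.7, -0.1, -1.2]
finger_gap: 0.0233
```

Emit:
{"method": "jog_arm", "body": {
  "moves": [
    [0,0,0.15,0,0,0],
    [0,0,0.3,0,0,0],
    [0,0,0.45,0,0,0],
    [0,0,0.6,0,0,0],
    [0,0,0.65,0,0,0],
    [0,0,0.65,0,0,0]
  ]
}}

```text
t: 9.02
position: [0.6087, 0.1258, 0.1431]
ee_rot: [[0.996, -0.086, -0.0], [-0.086, -0.996, -0.0], [-0.0, 0.0, -1.0]]
wrist_force: [0.2, 0.9, -0.8]
finger_gap: 0.0234
```

Emit:
{"method": "jog_arm", "body": {
  "moves": [
    [0,0,0.05,0,0,0],
    [0,0,0.1,0,0,0],
    [0,0,0.15,0,0,0],
    [0,0,0.2,0,0,0],
    [0,0,0.2,0,0,0]
  ]
}}

```text
t: 9.65
position: [0.609, 0.1258, 0.1359]
ee_rot: [[0.996, -0.086, 0.0], [-0.086, -0.996, -0.0], [0.0, 0.0, -1.0]]
wrist_force: [-1.0, 0.5, 3.5]
finger_gap: 0.0236
```

Emit:
{"method": "jog_arm", "body": {
  "moves": [
    [0,0,0.03,0,0,0],
    [0,0,0.05,0,0,0],
    [0,0,0.05,0,0,0]
  ]
}}

```text
t: 10.02
position: [0.6091, 0.1258, 0.1347]
ee_rot: [[0.996, -0.086, 0.001], [-0.086, -0.996, -0.0], [0.001, 0.0, -1.0]]
wrist_force: [-2.3, 0.7, 8.5]
finger_gap: 0.0234
```

Force grows ~4 N/mm at shoulder height ~28 mm: the middle slot is locked. Retreating and going to the right slot.

Emit:
{"method": "jog_arm", "body": {
  "moves": [
    [0,0,-0.3,0,0,0],
    [0,0,-0.7,0,0,0],
    [0,0,-1.0,0,0,0],
    [0,0.3,-1.0,0,0,0],
    [0,0.7,-1.0,0,0,0],
    [0,1.1,-1.0,0,0,0],
    [0,1.25,-1.0,0,0,0],
    [0,1.25,-1.0,0,0,0],
    [0,1.25,-1.0,0,0,0],
    [0,1.25,-1.0,0,0,0]
  ]
}}

```text
t: 11.28
position: [0.6045, 0.0768, 0.1733]
ee_rot: [[0.996, -0.085, 0.0], [-0.085, -0.996, 0.0], [0.0, -0.0, -1.0]]
wrist_force: [0.2, -0.1, -0.8]
finger_gap: 0.0234
```

```bash
python3 - <<'E'
from h import *
st(); goal([.6044,.0754,.1415],-4.9)
E
```

```text
11.275 [0.6045 0.0768 0.1733] F [ 0.229  -0.0928 -0.8445] gap 0.023384850407213293 yaw -4.85028201428143 z [ 0.0001  0.0004 -1.    ]
row [-0.     0.036  0.795 -0.002 -0.001  0.005]
```

Emit:
{"method": "jog_arm", "body": {
  "moves": [
    [0,0.03,0.1,0,0,0],
    [0,0.03,0.3,0,0,0],
    [0,0.03,0.45,0,0,0],
    [0,0.03,0.6,0,0,0],
    [0,0.03,0.75,0,0,0],
    [0,0.03,0.75,0,0,0],
    [0,0.03,0.75,0,0,0]
  ]
}}

```text
t: 12.15
position: [0.6042, 0.0757, 0.1431]
ee_rot: [[0.996, -0.085, -0.0], [-0.085, -0.996, 0.001], [-0.001, -0.001, -1.0]]
wrist_force: [0.4, 3.2, -3.1]
finger_gap: 0.0233
```

Emit:
{"method": "jog_arm", "body": {
  "moves": [
    [0,0,0.05,0,0,0],
    [0,0,0.1,0,0,0],
    [0,0,0.15,0,0,0],
    [0,0,0.2,0,0,0],
    [0,0,0.2,0,0,0]
  ]
}}

```text
t: 12.78
position: [0.6049, 0.0756, 0.1353]
ee_rot: [[0.996, -0.085, 0.001], [-0.085, -0.996, 0.001], [0.001, -0.001, -1.0]]
wrist_force: [0.6, 5.1, 0.1]
finger_gap: 0.0237
```

Emit:
{"method": "jog_arm", "body": {
  "moves": [
    [0,-0.03,0,0,0,0],
    [0,-0.03,0,0,0,0],
    [0,-0.03,0.05,0,0,0],
    [0,-0.03,0.05,0,0,0]
  ]
}}

```text
t: 13.28
position: [0.6044, 0.0758, 0.133]
ee_rot: [[0.996, -0.086, -0.0], [-0.086, -0.996, -0.0], [-0.0, 0.0, -1.0]]
wrist_force: [1.1, 4.6, -1.1]
finger_gap: 0.0234
```

No jam at a depth where the middle already resisted; easing sideways and continuing down in small steps.

Emit:
{"method": "jog_arm", "body": {
  "moves": [
    [0,-0.04,0,0,0,0],
    [0,-0.04,0.05,0,0,0],
    [0,-0.04,0.1,0,0,0],
    [0,-0.04,0.1,0,0,0]
  ]
}}

```text
t: 13.78
position: [0.604, 0.0764, 0.1286]
ee_rot: [[0.996, -0.086, -0.002], [-0.086, -0.996, -0.002], [-0.002, 0.002, -1.0]]
wrist_force: [0.0, 0.1, -1.1]
finger_gap: 0.0234
```

Free on all axes. Down to just above home (TCP ≈ 0.108).

Emit:
{"method": "jog_arm", "body": {
  "moves": [
    [0,0,0.1,0,0,0],
    [0,0,0.2,0,0,0],
    [0,0,0.3,0,0,0],
    [0,0,0.4,0,0,0],
    [0,0,0.45,0,0,0],
    [0,0,0.45,0,0,0]
  ]
}}

```text
t: 14.52
position: [0.6046, 0.0775, 0.111]
ee_rot: [[0.996, -0.086, -0.0], [-0.086, -0.996, -0.0], [-0.0, 0.0, -1.0]]
wrist_force: [-0.5, -0.1, -1.4]
finger_gap: 0.0236
```

Emit:
{"method": "jog_arm", "body": {
  "moves": [
    [0,0,0.04,0,0,0],
    [0,0,0.06,0,0,0],
    [0,0,0.08,0,0,0],
    [0,0,0.08,0,0,0]
  ]
}}

```text
t: 15.02
position: [0.6046, 0.0775, 0.108]
ee_rot: [[0.996, -0.086, -0.0], [-0.086, -0.996, -0.0], [-0.0, 0.0, -1.0]]
wrist_force: [0.1, -0.1, -1.2]
finger_gap: 0.0235
```

Emit:
{"method": "jog_arm", "body": {
  "moves": [
    [0,0,0.03,0,0,0],
    [0,0,0.03,0,0,0],
    [0,0,0.03,0,0,0]
  ]
}}

```text
t: 15.4
position: [0.6048, 0.0775, 0.1078]
ee_rot: [[0.996, -0.086, 0.0], [-0.086, -0.996, -0.0], [0.0, 0.0, -1.0]]
wrist_force: [-2.9, -0.8, 5.5]
finger_gap: 0.0232
```

```bash
python3 - <<'E'
from h import *
st()
b=r.read_camera("scene")
cv2.imwrite("pics/m5.png",cv2.resize(b[190:290,320:430],None,fx=6,fy=6,interpolation=cv2.INTER_CUBIC))
E
```

```text
15.4 [0.6048 0.0775 0.1078] F [-2.9095 -0.7636  5.5434] gap 0.023185992240558503 yaw -4.927109823149057 z [ 0.0004 -0.0002 -1.    ]
```

View pics/m5.png

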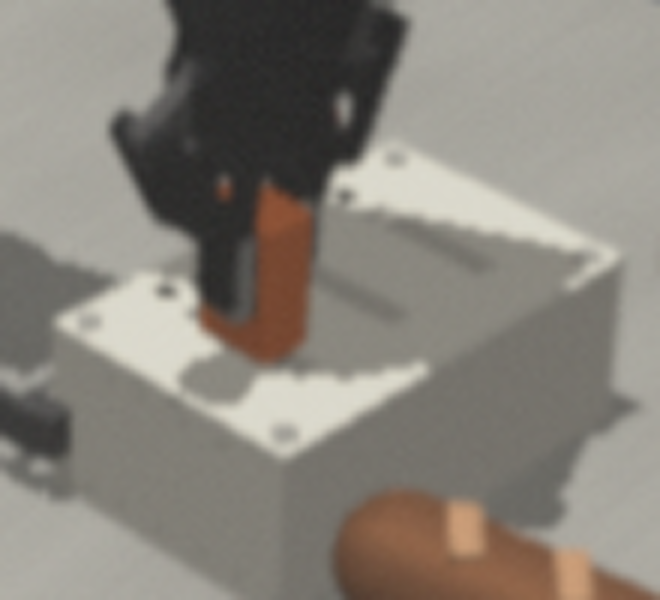

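Shoulder sits flat at the expected height (0.1078 TCP → grip 0.105) with a 5.5 N upward push; the picture shows the orange handle at (260,340) resting on the block over the right slot. Releasing and rising.

Emit:
{"method": "jog_arm", "body": {
  "moves": [
    [0,0,0,0,0,0],
    [0,0,0,0,0,0],
    [0,0,0,0,0,0],
    [0,0,0,0,0,0],
    [0,0,0,0,0,0]
  ],
  "jaw": 50
}}

```text
t: 16.08
position: [0.6047, 0.0775, 0.1068]
ee_rot: [[0.996, -0.086, -0.0], [-0.086, -0.996, -0.0], [-0.0, 0.0, -1.0]]
wrist_force: [-0.4, 0.2, 1.0]
finger_gap: 0.0499
```

Emit:
{"method": "jog_arm", "body": {
  "moves": [
    [0,0,-0.3,0,0,0],
    [0,0,-0.8,0,0,0],
    [0,0,-1.5,0,0,0],
    [0,0,-2.2,0,0,0],
    [0,0,-2.5,0,0,0],
    [0,0,-2.5,0,0,0],
    [0,0,-2.5,0,0,0]
  ]
}}

```text
t: 16.95
position: [0.6039, 0.0773, 0.2057]
ee_rot: [[0.996, -0.086, -0.002], [-0.086, -0.996, -0.001], [-0.002, 0.001, -1.0]]
wrist_force: [-1.0, -0.2, 0.5]
finger_gap: 0.0501
```

```bash
python3 - <<'E'
from h import *
st()
a=r.read_camera("top");b=r.read_camera("scene")
cv2.imwrite("pics/m6.png",np.hstack([cv2.resize(a[185:285,225:325],(400,400)),cv2.resize(b[180:290,320:430],(400,400))]))
for y in(.074,-.05):
    t=np.radians(-4.9);X=np.array([np.cos(t),np.sin(t)]);Y=np.array([-np.sin(t),np.cos(t)])
    p=np.array([.6087,.1252])-.085*X+y*Y;print(p);goal([*p,.08],-4.9)
E
```

```text
16.95 [0.6039 0.0773 0.2057] F [-1.0326 -0.1507  0.4729] gap 0.05008854396508828 yaw -4.920169989527081 z [-0.002  -0.0005 -1.    ]
[0.5303 0.2062]
row [-2.102 -3.054  3.141  0.004  0.013 -0.002]
[0.5197 0.0826]
row [-2.101  0.046  3.143  0.004  0.013 -0.002]
```

View pics/m6.png

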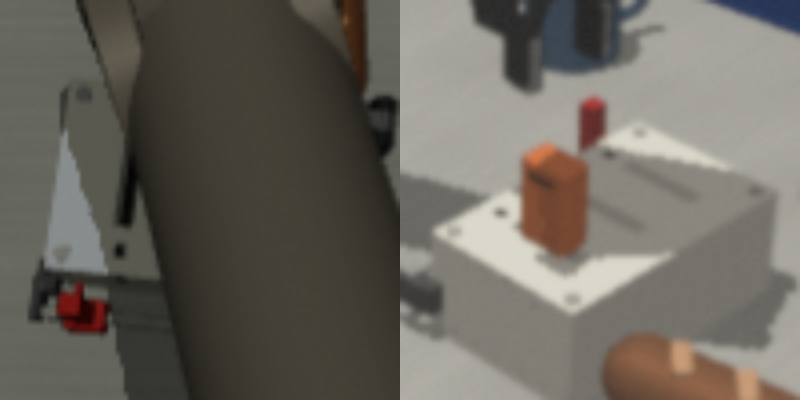

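The gauge stands upright and alone in the right slot (right half, (555,200)); the red tab is still beyond the left slot ((71,297) left half, (593,115) right half). Moving over the tab.

Emit:
{"method": "jog_arm", "body": {
  "moves": [
    [-0.7,-1.0,0,0,0,0],
    [-1.4,-2.0,0,0,0,0],
    [-2.1,-3.05,0.3,0,0,0],
    [-2.1,-3.05,0.9,0,0,0],
    [-2.1,-3.05,1.5,0,0,0],
    [-2.1,-3.05,1.8,0,0,0],
    [-2.1,-3.05,1.8,0,0,0],
    [-2.1,-3.05,1.8,0,0,0]
  ]
}}

```text
t: 18.05
position: [0.5321, 0.2065, 0.1356]
ee_rot: [[0.996, -0.086, 0.001], [-0.086, -0.996, 0.001], [0.001, -0.001, -1.0]]
wrist_force: [-0.1, -0.2, -0.8]
finger_gap: 0.0498
```

```bash
python3 - <<'E'
from h import *
st();goal([.5303,.2062,.08],-4.9)
a=r.read_camera("top");b=r.read_camera("scene")
cv2.imwrite("pics/m7.png",np.hstack([cv2.resize(a[205:305,205:305],(400,400)),cv2.resize(b[150:260,320:430],(400,400))]))
E
```

```text
18.05 [0.5321 0.2065 0.1356] F [-0.1479 -0.1534 -0.7645] gap 0.04982963129508927 yaw -4.939933585592408 z [ 0.0012  0.0005 -1.    ]
row [-0.046  0.011  1.39  -0.003 -0.007 -0.004]
```

View pics/m7.png

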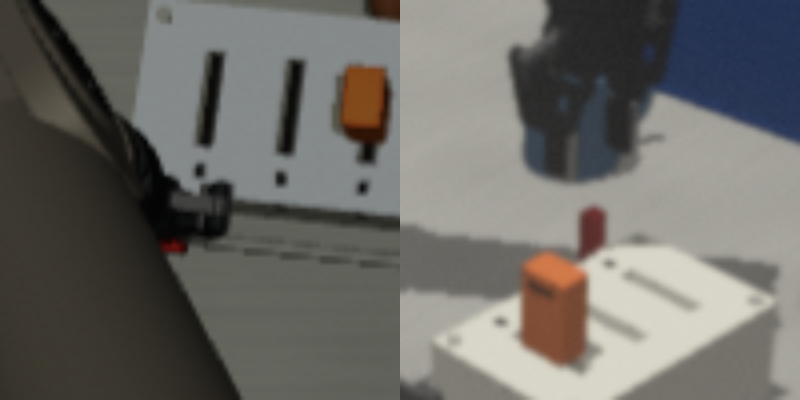

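The fingers ((572,165) and (622,150) right half) straddle the red tab (593,225). Descending to pinch it.

Emit:
{"method": "jog_arm", "body": {
  "moves": [
    [-0.04,0,0.4,0,0,0],
    [-0.04,0,0.8,0,0,0],
    [-0.04,0,1.1,0,0,0],
    [-0.04,0,1.35,0,0,0],
    [-0.04,0,1.35,0,0,0],
    [-0.04,0,1.35,0,0,0]
  ]
}}

```text
t: 18.9
position: [0.5302, 0.2066, 0.0811]
ee_rot: [[0.996, -0.086, 0.001], [-0.086, -0.996, 0.0], [0.001, -0.0, -1.0]]
wrist_force: [0.8, 0.0, -0.1]
finger_gap: 0.0499
```

Emit:
{"method": "jog_arm", "body": {
  "moves": [
    [0,0,0,0,0,0],
    [0,0,0,0,0,0],
    [0,0,0,0,0,0],
    [0,0,0,0,0,0],
    [0,0,0,0,0,0],
    [0,0,0,0,0,0]
  ],
  "jaw": 10,
  "force": 20
}}

```text
t: 19.65
position: [0.5302, 0.2067, 0.0814]
ee_rot: [[0.996, -0.086, 0.001], [-0.086, -0.996, 0.0], [0.001, -0.0, -1.0]]
wrist_force: [-0.5, -0.2, 5.4]
finger_gap: 0.0132
```

```bash
python3 - <<'E'
from h import *
st();goal([.5197,.0826,.08],-4.9)
E
```

```text
19.65 [0.5302 0.2067 0.0814] F [-0.4989 -0.1541  5.4464] gap 0.013200341040459387 yaw -4.9268305083378126 z [ 0.0009  0.0004 -1.    ]
row [ 0.004  3.114  0.033 -0.003 -0.005 -0.003]
```

Pinched (gap 13 mm). Dragging along the rail by 3.1 units.

Emit:
{"method": "jog_arm", "body": {
  "moves": [
    [0,0.2,0,0,0,0],
    [0,0.5,0,0,0,0],
    [0,0.9,0,0,0,0],
    [0,1.3,0,0,0,0],
    [0,1.7,0,0,0,0],
    [0,2.1,0,0,0,0],
    [0,2.5,0,0,0,0],
    [0,2.8,0,0,0,0],
    [0,3.0,0,0,0,0],
    [0,3.1,0,0,0,0],
    [0,3.1,0,0,0,0],
    [0,3.1,0,0,0,0]
  ]
}}

```text
t: 21.15
position: [0.5181, 0.0818, 0.0814]
ee_rot: [[0.996, -0.087, -0.002], [-0.087, -0.996, -0.001], [-0.002, 0.002, -1.0]]
wrist_force: [-4.2, -0.3, 10.9]
finger_gap: 0.0132
```

```bash
python3 - <<'E'
from h import *
st();goal([.5197,.0826,.08],-4.9)
E
```

```text
21.15 [0.5181 0.0818 0.0814] F [-4.1937 -0.3265 10.8562] gap 0.013153213292336964 yaw -4.974343360831696 z [-0.0023 -0.0014 -1.    ]
row [ 0.039 -0.023  0.035  0.009  0.013 -0.007]
```

Within 1 mm of the target. Opening moderately and rising, then retreating so the cameras see.

Emit:
{"method": "jog_arm", "body": {
  "moves": [
    [0,0,0,0,0,0],
    [0,0,0,0,0,0],
    [0,0,0,0,0,0],
    [0,0,0,0,0,0]
  ],
  "jaw": 40
}}

```text
t: 21.65
position: [0.5191, 0.0827, 0.0806]
ee_rot: [[0.996, -0.086, -0.0], [-0.086, -0.996, -0.0], [-0.0, 0.0, -1.0]]
wrist_force: [0.9, 0.5, -0.3]
finger_gap: 0.04
```

Emit:
{"method": "jog_arm", "body": {
  "moves": [
    [0,0,-0.5,0,0,0],
    [0,0,-1.2,0,0,0],
    [0,0,-2.0,0,0,0],
    [0,0,-3.0,0,0,0],
    [0,0,-4.0,0,0,0],
    [0,1.5,-4.0,0,0,0],
    [0,3.0,-4.0,0,0,0],
    [0,4.5,-4.0,0,0,0],
    [0,6.0,-4.0,0,0,0],
    [0,6.0,-4.0,0,0,0],
    [0,6.0,-4.0,0,0,0],
    [0,6.0,-4.0,0,0,0]
  ]
}}

```text
t: 23.15
position: [0.499, -0.1542, 0.2409]
ee_rot: [[0.997, -0.083, 0.0], [-0.083, -0.997, 0.001], [-0.0, -0.001, -1.0]]
wrist_force: [0.5, -0.8, -0.3]
finger_gap: 0.0401
```

```bash
python3 - <<'E'
from h import *
st()
a=r.read_camera("top");b=r.read_camera("scene")
cv2.imwrite("pics/t9.png",a);cv2.imwrite("pics/s9.png",b)
cv2.imwrite("pics/m9.png",np.hstack([cv2.resize(a[185:285,225:325],(400,400),interpolation=cv2.INTER_CUBIC),cv2.resize(b[180:290,310:420],(400,400),interpolation=cv2.INTER_CUBIC)]))
for c in("scene","top"):
  for n in("pointer_tab","gauge_grip","jam","cleaner","roll","loaf","eggs","mug","crumb_brush"):
    for d in r.search_frame(c,n)[:4]: print(c,n,round(d["p"],2),w(c,d["at"]))
E
```

```text
23.15 [ 0.499  -0.1542  0.2409] F [ 0.5036 -0.7867 -0.3081] gap 0.04009779228388038 yaw -4.7337010647645785 z [ 0.      0.0006 -1.    ]
scene pointer_tab 0.43 [0.5214 0.0712 0.0785]
scene gauge_grip 0.92 [ 0.5625 -0.3254  0.0535]
scene gauge_grip 0.83 [ 0.6391 -0.2425  0.0765]
scene gauge_grip 0.81 [0.6142 0.0692 0.113 ]
scene gauge_grip 0.54 [ 0.6113 -0.1313  0.0521]
scene jam 0.97 [ 0.7527 -0.1395  0.0676]
scene cleaner 0.64 [ 0.6769 -0.4323  0.1012]
scene roll 0.56 [ 0.4041 -0.1338  0.0342]
scene eggs 0.96 [0.695  0.3483 0.0544]
scene eggs 0.67 [0.5261 0.0737 0.0807]
scene eggs 0.3 [0.6309 0.0785 0.0668]
scene mug 0.55 [0.4006 0.3623 0.0528]
scene crumb_brush 0.92 [ 0.3488 -0.3074  0.0165]
top pointer_tab 0.53 [0.5187 0.0789 0.0525]
top gauge_grip 0.78 [0.5982 0.0738 0.1365]
top jam 0.97 [ 0.7311 -0.1222  0.087 ]
top jam 0.24 [ 0.488  -0.1719  0.0418]
top cleaner 0.6 [ 0.6475 -0.4038  0.1124]
top roll 0.59 [ 0.3907 -0.1183  0.0368]
top roll 0.46 [0.5958 0.1281 0.0756]
top loaf 0.18 [0.5204 0.0762 0.0556]
top eggs 0.65 [0.6709 0.3878 0.0667]
top mug 0.84 [0.3845 0.3952 0.0375]
top mug 0.65 [ 0.3892 -0.1168  0.0385]
```

View pics/m9.png

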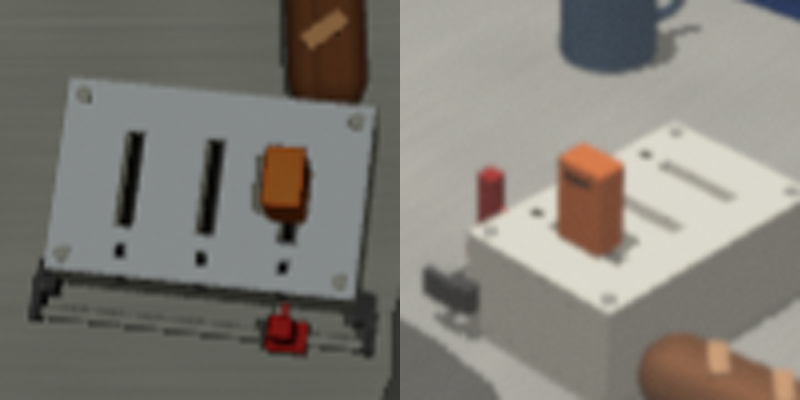

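View pics/t9.png

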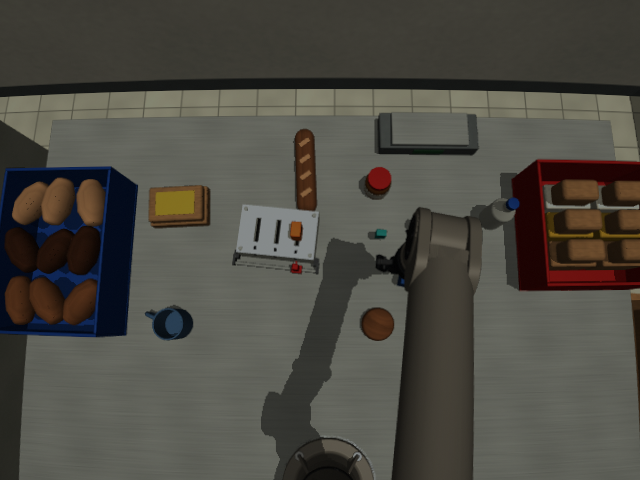

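The pictures show the gauge upright over the right slot (285,180 left half) with the red tab before it (282,322), bystanders unmoved. Last numeric check.

```bash
python3 - <<'E'
from h import *
t=np.radians(-4.9);X=np.array([np.cos(t),np.sin(t)]);Y=np.array([-np.sin(t),np.cos(t)])
def f(n,P):
    q=P[0][:2]-[.6087,.1252];print(n,P[0],"safe",q@X,q@Y)
f("tab top",onz("top",[(225+282.5/4-.5,185+322/4-.5)],.09))
f("tab scene",onz("scene",[(310+91/3.636-.5,180+172/3.636-.5)],.09))
f("gauge top",onz("top",[(225+285/4-.5,185+168/4-.5)],.135))
f("gauge scene",onz("scene",[(310+191/3.636-.5,180+161/3.636-.5)],.135))
st()
E
```

```text
tab top [0.5252 0.0799 0.09  ] safe -0.07930888979497155 -0.05229939431285063
tab scene [0.5205 0.0794 0.09  ] safe -0.08394314355420905 -0.05315498777012143
gauge top [0.6094 0.0766 0.135 ] safe 0.004798902888056706 -0.04836227287390026
gauge scene [0.6042 0.0732 0.135 ] safe -2.4210686875937337e-05 -0.052183102410282026
24.15 [ 0.4986 -0.1563  0.2409] F [-0.5742  0.885   0.1708] gap 0.03991378168534275 yaw -4.924033272776114 z [ 0.     -0.0001 -1.    ]
```

```bash
python3 -c "
from bench import r
print(r.hand_in())"
```

```text
the job is handed in; nothing more can be done
None
```

The right slot is unlocked. I left the gauge upright and fully home in it, slid the red pointer in front of it, and handed in at about 24 s.

- **Slots:** I took the large orange gauge from the blue stand and tried the middle slot first. It jammed with the shoulder about 28 mm up, giving about 4 N per mm. I stopped at about 8.5 N and drew back. In the right slot the blade slid home freely. There was a sideways touch of about 5 N on the way down, which I eased off. The left slot was not tried.
- **Gauge:** it seated at the expected height (grip 105 mm above the table) with a light push. The last pictures put it at y ≈ -0.048 m (top camera) and -0.052 m (scene camera), against the slot's -0.050 m. The gripper was well clear.
- **Pointer:** both cameras put it at about -0.052 to -0.053 m, within the 12 mm allowed.
- **Bystanders:** none showed any shift beyond measurement noise. In the last check the networks found the loaf in neither camera, apart from one weak false hit. In the top picture it lies where it did at the start.

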